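# Lock the test fixture's pressure bar with its quarter-turn T-bolt

### The arm

A 6-joint arm with a two-finger parallel gripper is mounted at the origin on a cart in front of the work surface, level with it; the furniture and walls round the work are solid. World frame = base frame: x ahead of the robot, y to its left, z up, the work surface at z = 0. Lengths are in m, angles in rad, forces in N, time in s.
With the tool pointing down it reaches from about 0.4 to 0.825 m from the base axis. Payload 7 kg.
Tool frame: the origin (TCP) lies at the very end of the fingers, on their centre line; the grasp point (between the pads) lies 19 mm behind it; z points along the fingers, y is the line along which they close (so a half turn about z gives the same grasp; the last joint's range is limited). The gripper opens to 85 mm and grips with 20 to 120 N. Pads are 22 mm wide; open, the fingers measure 114 mm over their backs; the gripper's body (76 mm by 85 mm) begins 54 mm behind the grasp point. The pads swing forward as they close: fully open they stand 13 mm farther back than shut.
Start: joints at [1.503, 0.359, 0.012, 0, -1.224, -0.288], TCP at [0.235, 0.633, 0.231] pointing down, gripper open.
Joint ranges: [-3.07, 3.07], [-1.43, 2.12], [-1.02, 1.25], [-3.03, 1.67], [-3.05, -0], [-3.03, 3.03]. Speed limits (rad/s): [2.39, 2.39, 3.01, 3.14, 3.14, 3.14].

### API

Orientations are given as a unit quaternion [w, x, y, z].
In Python, from bench import manip, read_camera, finder gives the robot as it stands. The module is installed in compiled form; this text tells all that it offers.
- The arm moves only by the tool send_rows, never from a script. Its argument "rows" is a list of rows, each an object with "slide": the shift along the tool's x, y, z normalised to -1 to 1, where 1 is 10 cm, a list of three; "turn": the turn about the tool's z normalised to -1 to 1, where 1 is 0.12 rad; "grip": the opening in per cent of the stroke, from 0 (shut) to 100 (fully open). In form: [{"slide": [x, y, z], "turn": turn, "grip": grip}, ...]. A call has exactly 5 rows; each row shifts and turns the commanded pose from where the row before left it, along the tool's axes as they then stand; what a row does not reach is not made up. A row lasts 1/10 s, in which the tool goes at most 50 mm and 8.59 degrees, less where a joint would pass 70% of its speed; a pose out of reach is approached as far as the arm can. A call with a number of a shift or a turn outside -1 to 1 is refused whole. A call with a gripper value outside its range is refused whole. The fingers move at their own pace and stop on an object; "squeeze" is the grip in N (left out, the last holds). Time passes only in rows, so rows that do not move let the fingers close, or fill a call up. It gives the time, the measured TCP pose, the force, the opening and the grip force at its end, in the units of the state.
- manip.read_state(): the state, without advancing time (a new reading comes with each control period).
- read_camera(name): name is "scene" or "top" or "wrist"; returns a dict with "img" (400x640x3 uint8, red, green, blue), "camera_matrix" (3x3 intrinsics, pixels), "dist" ([k1, k2, p1, p2, k3] as OpenCV has them; the pictures are not rectified), "extrinsics" (4x4, takes a point from world to camera coordinates); the wrist camera has in their place "hand_eye" (4x4, takes a point from camera to tool coordinates, whose origin is the TCP and whose axes are the flange's). Camera axes: x right, y down, z forward; pixel columns grow to the right and rows downward; lengths in m; the calibration is good to about 2 mm. A picture is of the moment at which its call begins: read the wrist's pose just before it. There is no depth.
- manip.sign_off(): hands the job in; it is judged then, once.
Trained networks look in a picture, given as the dict that the camera call returned (one of the last four; its "shot" number tells which), for a name from the list of things; names that differ only in an ending like _2 or _b are one class to them, and where a whole thing is asked for, a point or a joint stands for the part that bears it (a point fixed in the world has none). Each returns a list of dicts, best first, with "conf" (0 to 1); they miss things now and then, are a little off and sometimes report something else, mostly with a low value. They report only what shows in the picture. A call takes as long as a camera call. They do not tell look-alikes from the thing itself.
- finder.find_in(target, picture): "box" ([left, top, right, bottom] as shares, 0 to 1, of the picture: columns of its width, rows of its height, round what is visible of it).
- finder.silhouettes(target, picture): "pixels" (400x640 bool, what is visible of it) and "box" ([left, top, right, bottom] as shares, 0 to 1, of the picture: columns of its width, rows of its height, round what is visible of it).
The state is a dict: "time": time; "joint_positions": joint angles; "joint_velocities": joint speeds; "joint_torque": joint torques, N m; "tcp_pos": TCP position; "ee_rot": TCP orientation; "force": force on the tool from outside, world axes, zero at the start; "torque": the same for the moment, N m; "finger_gap": opening from 0.0 (shut) to 1.0 (fully open); "grasp_force": force on a finger pad.
Only numpy, scipy, OpenCV 4.12 (cv2) and the standard library are available. Lean on these libraries where they do the work, as an engineer would, in place of code of your own. Each camera call takes 0.05 s, during which the arm holds its last target. There are 200 camera calls.

### The job

Lock the board test fixture shut: take the orange-handled T-bolt from the wooden tool block, feel for the T-slot in the blue pressure bar with it and let it down until its dark collar sits in the bar's round pocket. Then turn its handle a quarter turn clockwise, over the hump until it snaps into its seat at the stop, so that the bar stays pulled down on the circuit board, and let go. Leave the other things on the bench where they are.

Things in the scene. Friction and masses are not known exactly. Their poses are not given: they have to be found in the camera images.
- bolt_grip (a point): Centre of the T-bolt's orange handle, on the bolt's axis. The handle is a bar 80 mm long (this point's y), 12 mm wide (x), 12 mm high, with round ends: hold it across its width, or push it at an end. z points up the bolt. Below the handle: a bare neck dia 11 down to 20 mm under the handle's centre, then a dark flange dia 44, 4 mm thick, and a dark boss dia 38, 10 mm thick.
- bolt: The T-bolt (0.2 kg), upright. Origin on its axis at the underside of the boss (the seat), 34 mm below the handle's centre; same axes as the handle. Below it a 10 mm shank and the T: a round steel crossbar dia 9, 34 mm long along y (parallel to the handle), its underside 32 mm below the origin. It starts in the tool block's slot, hanging by the boss, and lifts straight out.
- tool_block: Fixed wooden block, 70 (x) x 86 (y) x 46 mm high, origin under its centre. In its middle a slot 12.5 (x) x 38 (y) mm in which the T-bolt is parked, T and handle along the block's y. Three small driver bits stand 10 mm proud of it in a row at x = +25 mm.
- fixture: Fixed board test fixture: aluminium base 136 x 136 mm, origin under its centre, x pointing away from the side with the coloured sockets. A circuit board lies at x = -59 to -19 mm. Behind it a steel clamp head on two rails carries the blue pressure bar, 52 (x) x 78 (y) mm, top at z = 62 mm (two post ends at y = +-30 mm reach 72 mm); its nose reaches over the board.
- slot_nominal (a point): Nominal centre of the bar's pocket, at its mouth: fixture x = 26, y = 0, z = 62 mm; fixture axes. The clamp head was set anywhere within 11 mm of this along x, which is NOT reported: feel or look. Pocket dia 40, 8 mm deep; in its floor a T-slot 12 (x) x 37 mm (y) right through, repeated in the lock plate below. Bolt fully down: boss on pocket floor, handle centre 26 mm above this point.
- pressure_bar (a joint): How far the bar is down, m: 0 sprung fully up (start), 0.002 held by the locked bolt, 0.004 at the hump; springs give 5 to 10 N up. Bolt turned clockwise from above (handle end at fixture +y goes to +x), its T climbs a ramp under the lock plate, passes the hump at about 70 deg, rises 2 mm into its seat at 90 deg, hard stop right behind. About 0.1 to 0.3 N m. Anticlockwise is blocked.
- solder_reel: Bystander: blue reel of solder, dia 55 x 45 mm, standing; origin under its centre.
- flux: Bystander: round flux tin with red lid, dia 50 x 23 mm; origin under its centre.
- small_board: Bystander: small bare circuit board 26 x 62 x 11 mm lying flat; origin under its centre.
- driver: Bystander: flat screwdriver with amber handle, 160 mm long along its y, 22 mm thick; origin under its middle.
There are look-alikes about, which are no part of the job. What is shaped like the bolt but green or turquoise is not meant.

How it is judged:
On the way:
1. the T-bolt is through the slot, its collar down on the pocket floor, the handle still along the slot (x of bolt_grip in the frame of fixture between 0.012 and 0.04 m and y of bolt_grip in the frame of fixture between -0.005 and 0.005 m and z of bolt_grip in the frame of fixture between 0.084 and 0.0905 m and angle between the y axis of bolt_grip and the y axis of fixture, either way round below 0.5 rad), for 0.2 s.
At the end, for the whole second after the job is handed in: The T-bolt stands upright (within 7 deg) in the bar's pocket, its handle within 12 deg of the fixture's x axis, the pressure bar held down 1.1 to 3.2 mm by it, at rest and released; no bystander moved more than 20 mm (x of bolt_grip in the frame of fixture between 0.012 and 0.04 m and y of bolt_grip in the frame of fixture between -0.005 and 0.005 m and z of bolt_grip in the frame of fixture between 0.083 and 0.0885 m and angle between the y axis of bolt_grip and the x axis of fixture, either way round below 0.21 rad and angle between bolt_grip's own z axis and vertical below 0.12 rad and value of joint pressure_bar between 0.0011 and 0.0032 m and angular speed of bolt below 0.2 rad/s); the robot touches nothing.
It fails at once if a bystander (reel, tin, small board, screwdriver) is moved more than 20 mm (distance of any of solder_reel, flux, small_board, driver from where it was at the start of the episode above 0.02 m).
It also fails if it takes over 72 s, if anything falls off the work surface, if the arm or the gripper's body presses on something with over 40 N, if the wrist force passes 120 N, or if a joint passes its speed limit or range.

## Working session

There is one attempt and no reset: what is moved stays moved. The work goes in short steps, Python scripts to look and compute and a tool call to move; the robot and the scene stay as the last step left them, time stands still between calls to the robot, and variables do not carry over. Pictures are saved under pics/ and viewed, at most 10 in all, crops included, and the job is handed in when it is done.

Besides the shell and the picture viewer there is one more tool, called after ">>>" as a command line: name --argument value ..., lists and objects as JSON in quotes. send_rows: Moves the arm, as the interface text tells. Its arguments: {"type":"object","properties":{"rows":{"type":"array","items":{"type":"object","properties":{"slide":{"type":"array","items":{"type":"number","minimum":-1,"maximum":1}},"turn":{"type":"number","minimum":-1,"maximum":1},"grip":{"type":"number"}}}},"squeeze":{"type":"number"}},"required":["rows"]}

```bash
mkdir -p pics; cat > h.py <<'E'
import numpy as np, cv2
from scipy.spatial.transform import Rotation as R
from bench import manip, read_camera, finder
def T_tool(s):
    q=s['ee_rot'];T=np.eye(4);T[:3,:3]=R.from_quat([q[1],q[2],q[3],q[0]]).as_matrix();T[:3,3]=s['tcp_pos'];return T
def shot(n):
    s=manip.read_state();p=read_camera(n)
    p['c2w']=T_tool(s)@np.array(p['hand_eye']) if n=='wrist' else np.linalg.inv(np.array(p['extrinsics']))
    return s,p
def ray(p,uv,z):
    u=cv2.undistortPoints(np.array([[uv]],float),np.array(p['camera_matrix']),np.array(p['dist']))[0,0]
    d=p['c2w'][:3,:3]@np.array([u[0],u[1],1]);o=p['c2w'][:3,3]
    return o+d*(z-o[2])/d[2]
def proj(p,X):
    w=np.linalg.inv(p['c2w']);X=np.atleast_2d(np.array(X,float))
    return cv2.projectPoints(X,cv2.Rodrigues(w[:3,:3])[0],w[:3,3],np.array(p['camera_matrix']),np.array(p['dist']))[0][:,0]
def save(img,n,crop=None,sc=1):
    if crop: img=img[crop[1]:crop[3],crop[0]:crop[2]]
    cv2.imwrite('pics/'+n+'.png',cv2.resize(img[:,:,::-1],None,fx=sc,fy=sc,interpolation=cv2.INTER_CUBIC))
E
python3 - <<'E'
from h import *
s,p=shot('top');s2,q=shot('scene')
print(s)
print(p['c2w'].round(3),q['c2w'].round(3))
for n in ['bolt_grip','tool_block','fixture','pressure_bar','solder_reel','flux','small_board','driver']:
  for nm,c in(('top',p),('scene',q)):
    for d in finder.find_in(n,c)[:4]: 
        b=np.array(d['box'])*[640,400,640,400]; print(n,nm,round(d['conf'],2),b.round(),ray(c,[(b[0]+b[2])/2,(b[1]+b[3])/2],.03).round(3))
save(p['img'],'top',sc=1.25);save(q['img'],'scene',sc=1.25)
E
```

```text
{'time': 0.0, 'joint_positions': array([ 1.50311329e+00,  3.59397989e-01,  1.10410504e-02, -3.48105701e-04,
       -1.22410453e+00, -2.88059582e-01]), 'joint_velocities': array([-2.43468196e-04, -1.99593779e-03, -4.75484833e-04,  9.83103659e-04,
        4.25518451e-04,  3.66722869e-05]), 'joint_torque': array([ 7.91576076e-04, -5.83330178e+01,  2.93405682e+01,  6.93603024e+00,
       -5.84150461e-03,  2.92641836e-06]), 'tcp_pos': array([0.23497602, 0.63225448, 0.23034912]), 'ee_rot': array([ 8.45515358e-04,  9.84211718e-01, -1.76993148e-01, -7.11014859e-05]), 'force': array([ 0.70742225, -0.31176487, -0.12763329]), 'torque': array([ 0.00088729, -0.02167164,  0.04478663]), 'grasp_force': 0.0, 'finger_gap': 0.9993883030023692}
[[-0.003 -0.985  0.174  0.284]
 [-1.    -0.002 -0.03   0.315]
 [ 0.03  -0.174 -0.984  1.172]
 [ 0.     0.     0.     1.   ]] [[ 0.905 -0.256  0.34   0.11 ]
 [-0.426 -0.561  0.71  -0.495]
 [ 0.009 -0.787 -0.617  0.749]
 [ 0.     0.     0.     1.   ]]
bolt_grip top 0.75 [210. 215. 236. 238.] [0.422 0.546 0.03 ]
bolt_grip top 0.62 [259. 206. 286. 225.] [0.448 0.423 
[... 422 characters left out ...]
.] [0.443 0.4   0.03 ]
fixture scene 0.84 [327. 193. 401. 258.] [0.549 0.186 0.03 ]
pressure_bar top 0.64 [347. 148. 384. 195.] [0.563 0.19  0.03 ]
pressure_bar scene 0.91 [344. 193. 398. 227.] [0.59  0.227 0.03 ]
solder_reel top 0.76 [290. 134. 312. 160.] [0.625 0.353 0.03 ]
solder_reel scene 0.74 [350. 165. 368. 192.] [0.623 0.345 0.03 ]
flux top 0.75 [254. 146. 275. 166.] [0.602 0.448 0.03 ]
flux scene 0.6 [327. 153. 346. 173.] [0.603 0.429 0.03 ]
small_board top 0.74 [344. 246. 371. 259.] [0.358 0.212 0.03 ]
small_board scene 0.77 [277. 246. 291. 264.] [0.355 0.177 0.03 ]
driver top 0.75 [278. 240. 329. 282.] [0.337 0.347 0.03 ]
driver scene 0.62 [222. 204. 250. 214.] [0.31  0.358 0.03 ]
```

View pics/top.png

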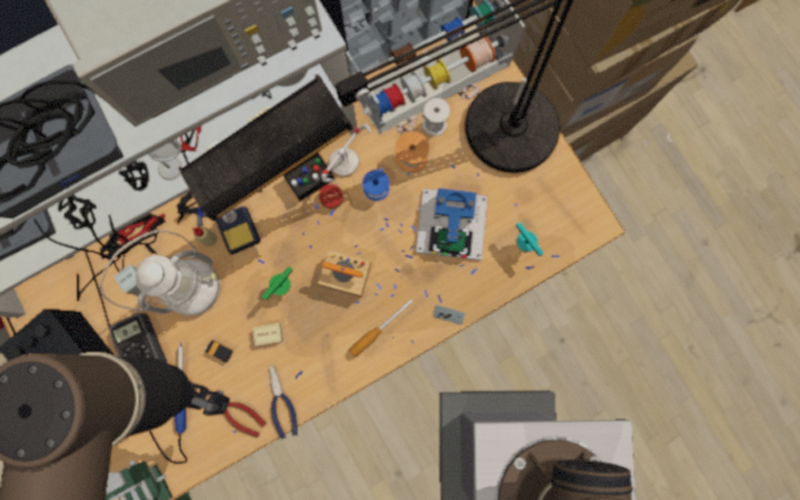

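View pics/scene.png

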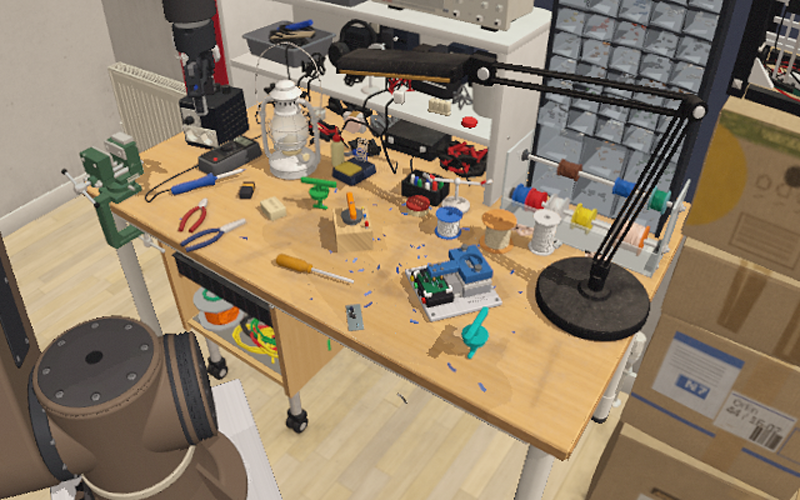

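Candidates (top image, 640 px): green at (222,226), orange in the wooden block at (272,215), and turquoise at (424,191). The orange one in the block fits the description. I'll confirm it in an enlarged crop that also shows the fixture.

```bash
python3 - <<'E'
from h import *
s,p=shot('top')
save(p['img'],'crop1',(240,135,400,250),5)
hsv=cv2.cvtColor(p['img'],cv2.COLOR_RGB2HSV)
for d in finder.silhouettes('bolt_grip',p)[:3]:
    m=d['pixels'];b=np.array(d['box'])*[640,400,640,400]
    print(b.round(),m.sum(),np.median(hsv[m],0))
for d in finder.silhouettes('pressure_bar',p)[:1]:
    print(cv2.minAreaRect(np.argwhere(d['pixels'])[:,::-1].astype(np.float32)))
E
```

```text
[415. 177. 431. 204.] 309 [ 87. 172. 147.]
[213. 214. 235. 239.] 339 [ 65. 154. 142.]
[258. 209. 289. 227.] 305 [ 15. 142. 151.]
((363.5, 172.0), (42.0, 31.0), 90.0)
```

View pics/crop1.png

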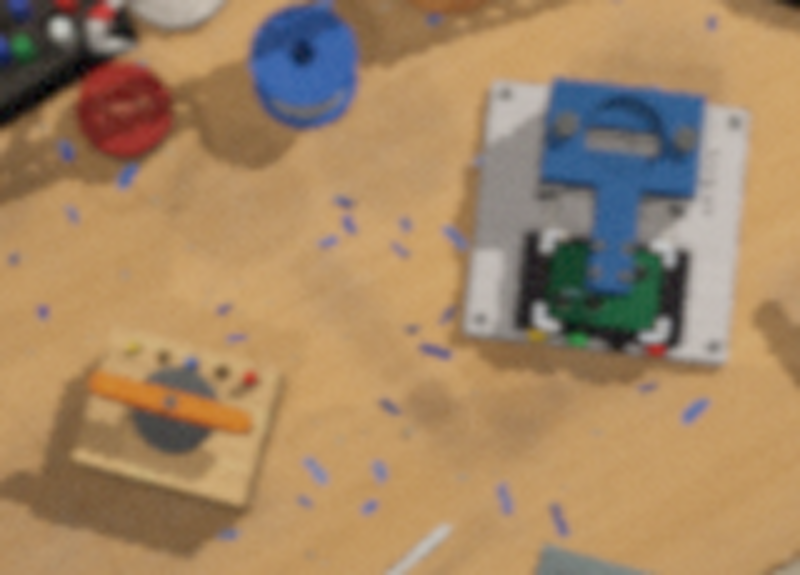

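The crop shows the orange handle on a dark collar in the wooden block, from crop (92,380) to (250,422). It also shows the fixture, with the T-slot at crop (622,143) and the posts at (565,125) and (685,137). The orange bolt is confirmed, so I'll work out the positions.

```bash
python3 - <<'E'
from h import *
s,p=shot('top')
f=lambda c,z:ray(p,[240+c[0]/5-.4,135+c[1]/5-.4],z)
def an(a,b):
    d=b-a;return np.degrees(np.arctan2(d[1],d[0])).round(1),np.linalg.norm(d).round(4)
a=f((250,422),.083);b=f((92,380),.083);print('handle',a,b,(a+b)/2,an(a,b))
a=f((685,137),.072);b=f((565,125),.072);print('posts',(a+b)/2,an(a,b))
c=[f(x,.012) for x in((492,82),(748,108),(730,362),(465,333))];print('base',np.mean(c,0),an(c[1],c[0]),an(c[2],c[3]),an(c[3],c[0]),an(c[2],c[1]))
print('slot',f((622,143),.054))
T=T_tool(s);print(T.round(3),p['c2w'][:3,3]);print(np.array(shot('wrist')[1]['hand_eye']).round(3))
E
```

```text
handle [0.43349137 0.37797315 0.083     ] [0.45352167 0.45319588 0.083     ] [0.44350652 0.41558452 0.083     ] (np.float64(75.1), np.float64(0.0778))
posts [0.57956377 0.19617095 0.072     ] (np.float64(84.4), np.float64(0.0594))
base [0.54837536 0.19874844 0.012     ] (np.float64(84.3), np.float64(0.1341)) (np.float64(83.8), np.float64(0.1361)) (np.float64(-6.3), np.float64(0.1334)) (np.float64(-5.5), np.float64(0.1348))
slot [0.5782038  0.19585799 0.054     ]
[[ 0.937 -0.348  0.     0.235]
 [-0.348 -0.937  0.     0.633]
 [ 0.    -0.    -1.     0.231]
 [ 0.     0.     0.     1.   ]] [0.28372202 0.31500007 1.17178425]
[[-0.    -0.946 -0.324  0.084]
 [ 1.    -0.    -0.     0.   ]
 [ 0.    -0.324  0.946 -0.143]
 [ 0.     0.     0.     1.   ]]
```

```bash
python3 - <<'E'
from h import *
p=shot('top')[1];q=shot('scene')[1]
for a,b in(((352,88),(484,73)),((190,185),(338,45)),((205,215),(345,65))):
    a=np.array(a)/1.25;b=np.array(b)/1.25
    o1=p['c2w'][:3,3];d1=ray(p,a,0)-o1;o2=q['c2w'][:3,3];d2=ray(q,b,0)-o2
    t=np.linalg.lstsq(np.c_[d1,-d2],o2-o1,rcond=None)[0];print((o1+d1*t[0]).round(3),(o2+d2*t[1]).round(3))
E
```

```text
[0.697 0.384 0.319] [0.699 0.383 0.319]
[0.537 0.629 0.32 ] [0.513 0.636 0.315]
[0.5   0.617 0.278] [0.517 0.611 0.28 ]
```

>>> send_rows --rows '[{"slide":[0.27,0.13,0.0],"turn":0,"grip":60},{"slide":[0.27,0.13,0.0],"turn":0,"grip":60},{"slide":[0.27,0.13,0.0],"turn":0,"grip":60},{"slide":[0.27,0.13,0.0],"turn":0,"grip":60},{"slide":[0.27,0.13,0.0],"turn":0,"grip":60}]'

```text
time: 1.75
tcp_pos: [0.3397, 0.5238, 0.2314]
ee_rot: [-0.0, 0.984, -0.177, 0.0]
force: [-0.4, -0.0, 0.3]
finger_gap: 0.603
grasp_force: 0.0
```

>>> send_rows --rows '[{"slide":[0.27,0.13,0.0],"turn":0,"grip":60},{"slide":[0.27,0.13,0.0],"turn":0,"grip":60},{"slide":[0.27,0.13,0.0],"turn":0,"grip":60},{"slide":[0.27,0.13,0.0],"turn":0,"grip":60},{"slide":[0.27,0.13,0.0],"turn":0,"grip":60}]'

```text
time: 2.25
tcp_pos: [0.4437, 0.4159, 0.2315]
ee_rot: [-0.0, 0.984, -0.177, 0.0]
force: [0.5, 0.8, 1.2]
finger_gap: 0.601
grasp_force: 0.0
```

>>> send_rows --rows '[{"slide":[0,0,0],"turn":1,"grip":60},{"slide":[0,0,0],"turn":1,"grip":60},{"slide":[0,0,0],"turn":1,"grip":60},{"slide":[0,0,0],"turn":1,"grip":60},{"slide":[0,0,0],"turn":1,"grip":60}]'

```text
time: 2.75
tcp_pos: [0.443, 0.4167, 0.2314]
ee_rot: [-0.0, 0.887, -0.462, -0.0]
force: [0.5, 0.1, 0.4]
finger_gap: 0.598
grasp_force: 0.0
```

>>> send_rows --rows '[{"slide":[0,0,0],"turn":1,"grip":60},{"slide":[0,0,0],"turn":1,"grip":60},{"slide":[0,0,0],"turn":1,"grip":60},{"slide":[0,0,0],"turn":1,"grip":60},{"slide":[0,0,0],"turn":1,"grip":60}]'

```text
time: 3.25
tcp_pos: [0.4429, 0.4168, 0.2314]
ee_rot: [-0.0, 0.711, -0.704, -0.0]
force: [-0.1, 0.2, -0.4]
finger_gap: 0.606
grasp_force: 0.0
```

>>> send_rows --rows '[{"slide":[0,0,0],"turn":1,"grip":60},{"slide":[0,0,0],"turn":1,"grip":60},{"slide":[0,0,0],"turn":0.3,"grip":60},{"slide":[0,0,0],"turn":0,"grip":60},{"slide":[0,0,0],"turn":0,"grip":60}]'

```text
time: 3.75
tcp_pos: [0.443, 0.4168, 0.2314]
ee_rot: [0.0, -0.61, 0.793, 0.0]
force: [-0.3, 0.0, -0.5]
finger_gap: 0.603
grasp_force: 0.0
```

```bash
python3 - <<'E'
from h import *
s,p=shot('wrist');print(s['tcp_pos'],s['joint_positions'].round(2),T_tool(s)[:3,:3].round(3))
save(p['img'],'w1')
hsv=cv2.cvtColor(p['img'],cv2.COLOR_RGB2HSV)
for d in finder.silhouettes('bolt_grip',p)[:3]:
    print(d['conf'],(np.array(d['box'])*[640,400,640,400]).round(),np.median(hsv[d['pixels']],0))
m=cv2.inRange(hsv,(5,170,120),(18,255,255))
n,l,st,c=cv2.connectedComponentsWithStats(m)
for i in np.argsort(-st[1:,4])[:3]+1:print(st[i],c[i], cv2.minAreaRect(np.argwhere(l==i)[:,::-1].astype(np.float32)))
E
```

```text
[0.44296132 0.41680524 0.2313834 ] [ 1.08  0.25 -0.14  0.   -1.18 -1.34] [[-0.257 -0.966  0.   ]
 [-0.966  0.257  0.   ]
 [-0.    -0.    -1.   ]]
0.84 [300. 141. 342. 224.] [ 13. 147. 114.]
0.62 [335. 242. 374. 284.] [ 65. 168. 102.]
[314 141  12  81 845] [319.17751479 180.55621302] ((319.5, 181.0), (80.0, 11.0), 90.0)
[400  77  54  43 712] [425.39044944  97.73595506] ((426.4425964355469, 99.3688735961914), (63.37826156616211, 15.108353614807129), 39.80556869506836)
[ 18 106  51  43 648] [ 40.93209877 130.30092593] ((40.057308197021484, 129.706298828125), (60.750144958496094, 23.656600952148438), 29.47589111328125)
```

View pics/w1.png

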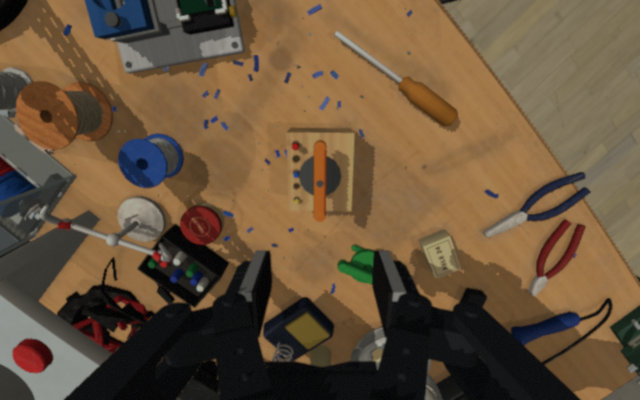

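The wrist view shows the orange handle vertical at (319,181) in the block, aligned with the tool. I'll work out its position, and the fixture's bar from this view too.

```bash
python3 - <<'E'
from h import *
s,p=shot('wrist')
a=ray(p,(319.5,221),.080);b=ray(p,(319.7,141.5),.080);print(a,b,(a+b)/2,np.linalg.norm(a-b))
m=(a+b)/2; m[2]=s['tcp_pos'][2]
print('tool delta',T_tool(s)[:3,:3].T@(m-s['tcp_pos']))
E
```

```text
[0.4555837 0.4550292 0.08     ] [0.43467786 0.37793836 0.08      ] [0.44513078 0.41648378 0.08      ] 0.07987522548342284
tool delta [-2.62239992e-04 -2.21523326e-03 -2.83880717e-08]
```

>>> send_rows --rows '[{"slide":[0,-0.01,0.3],"turn":0,"grip":60},{"slide":[0,-0.012,0.4],"turn":0,"grip":60},{"slide":[0,0,0.4],"turn":0,"grip":60},{"slide":[0,0,0.35],"turn":0,"grip":60},{"slide":[0,0,0.21],"turn":0,"grip":60}]'

```text
time: 4.4
tcp_pos: [0.4442, 0.4149, 0.0623]
ee_rot: [-0.002, -0.609, 0.793, -0.0]
force: [-0.9, 0.3, -0.3]
finger_gap: 0.596
grasp_force: 0.0
```

>>> send_rows --rows '[{"slide":[0,0,0],"turn":0,"grip":0},{"slide":[0,0,0],"turn":0,"grip":0},{"slide":[0,0,0],"turn":0,"grip":0},{"slide":[0,0,0],"turn":0,"grip":0},{"slide":[0,0,0],"turn":0,"grip":0}]' --squeeze 50

```text
time: 4.9
tcp_pos: [0.4456, 0.4172, 0.0669]
ee_rot: [0.001, -0.609, 0.793, 0.0]
force: [-0.7, 0.2, 4.7]
finger_gap: 0.123
grasp_force: 50.9
```

>>> send_rows --rows '[{"slide":[0,0,-0.1],"turn":0,"grip":0},{"slide":[0,0,-0.2],"turn":0,"grip":0},{"slide":[0,0,-0.3],"turn":0,"grip":0},{"slide":[0,0,-0.4],"turn":0,"grip":0},{"slide":[0,0,-0.3],"turn":0,"grip":0}]'

```text
time: 5.4
tcp_pos: [0.4453, 0.4163, 0.1984]
ee_rot: [0.001, -0.609, 0.793, 0.0]
force: [0.1, 0.7, -2.8]
finger_gap: 0.129
grasp_force: 50.1
```

```bash
python3 - <<'E'
from h import *
s,p=shot('wrist');print(s['tcp_pos'],s['force'],s['finger_gap'])
T=T_tool(s)
tgt=np.array([.5785,.196,s['tcp_pos'][2]])
print('tool delta',T[:3,:3].T@(tgt-s['tcp_pos']))
y=np.degrees(np.arctan2(T[1,1],T[0,1]));print('tool y yaw',y,'want 174')
save(p['img'],'w2')
E
```

```text
[0.44526128 0.41625907 0.19838127] [ 0.06341752  0.6603254  -2.84801625] 0.128501943716088
tool delta [ 1.78454450e-01 -1.85527915e-01 -1.30857735e-04]
tool y yaw 165.05717729652756 want 174
```

View pics/w2.png

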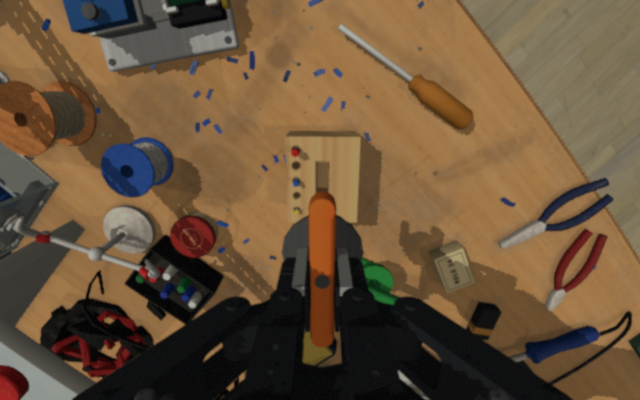

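The bolt is held, with its handle centred in the pads at (320,270). I'll move towards the fixture, stopping 6 cm short so the wrist camera sees the slot.

>>> send_rows --rows '[{"slide":[0.15,-0.23,0],"turn":0,"grip":0},{"slide":[0.15,-0.23,0],"turn":0,"grip":0},{"slide":[0.15,-0.23,0],"turn":0,"grip":0},{"slide":[0.15,-0.23,0],"turn":0,"grip":0},{"slide":[0.15,-0.23,0],"turn":0,"grip":0}]'

```text
time: 5.95
tcp_pos: [0.5372, 0.313, 0.1958]
ee_rot: [0.0, -0.609, 0.793, 0.0]
force: [0.1, 0.2, -1.6]
finger_gap: 0.128
grasp_force: 50.0
```

>>> send_rows --rows '[{"slide":[0.15,-0.23,0],"turn":0,"grip":0},{"slide":[0.15,-0.23,0],"turn":0,"grip":0},{"slide":[0.15,-0.23,0],"turn":0,"grip":0},{"slide":[0,0,0],"turn":-0.65,"grip":0},{"slide":[0,0,0],"turn":-0.65,"grip":0}]'

```text
time: 6.45
tcp_pos: [0.5921, 0.2516, 0.1954]
ee_rot: [-0.0, -0.669, 0.743, 0.0]
force: [0.0, 0.2, -1.5]
finger_gap: 0.129
grasp_force: 50.1
```

```bash
python3 - <<'E'
from h import *
s,p=shot('wrist');print(s['tcp_pos'],s['force'],s['joint_positions'].round(2))
T=T_tool(s)
print(np.degrees(np.arctan2(T[1,1],T[0,1])))
print(proj(p,[[.5785,.196,.054],[.582,.226,.072],[.576,.166,.072]]))
save(p['img'],'w3',(200,60,440,240),3.33)
E
```

```text
[0.59208997 0.25155509 0.19536287] [ 0.02644096  0.24933928 -1.51127046] [ 0.7   0.33 -0.11 -0.   -1.13 -0.81]
174.04772770511127
[[330.49643355 123.99482722]
 [330.33673051 161.93073847]
 [330.60217788  88.03186937]]
```

View pics/w3.png

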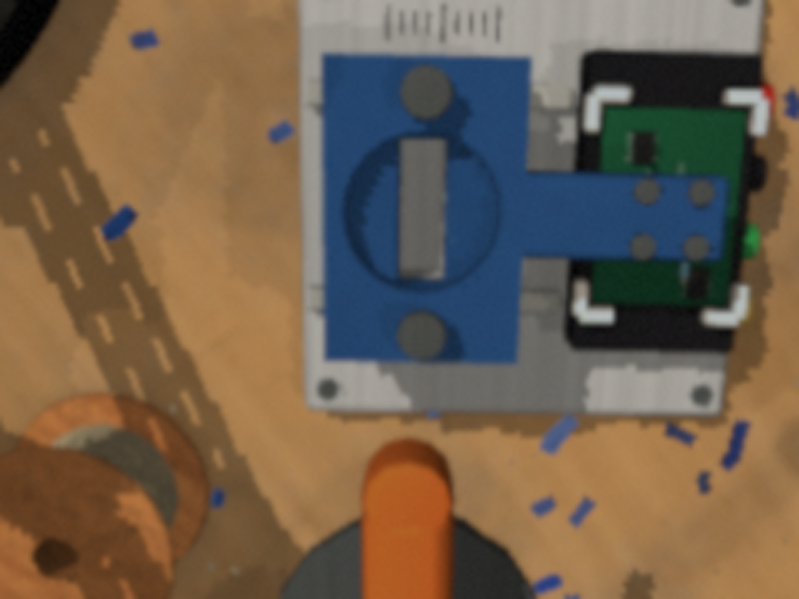

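The slot is centred at crop (422,209), with the posts at (425,92) and (422,336). I'll find the bolt-axis dimple on the held handle and compute the offset with the same camera.

```bash
python3 - <<'E'
from h import *
s,p=shot('wrist');T=T_tool(s)
g=p['img'][262:302,300:345].astype(int).sum(2)
m=(g<230)&(np.arange(45)[None]>12)&(np.arange(45)[None]<32)
yx=np.argwhere(m);print('dimple',yx.mean(0)[::-1]+[300,262],len(yx))
save(p['img'],'w4',(270,190,370,370),3.3)
f=lambda c,z:ray(p,[200+c[0]/3.33-.35,60+c[1]/3.33-.35],z)
Ti=np.linalg.inv(T)
a=f((425,92),.072);b=f((422,336),.072);d=b-a
print('posts',(a+b)/2,np.linalg.norm(d),np.degrees(np.arctan2(d[1],d[0])))
sl=f((422,209),.054);rim=f((422,211),.062);print('slot',sl,'rim',rim,'in tool',(Ti@np.r_[sl,1])[:3],(Ti@np.r_[rim,1])[:3])
zt=s['tcp_pos'][2]+.0195
for r in (280,282,284): print(r,(Ti@np.r_[ray(p,(321.5,r),zt),1])[:3])
E
```

```text
dimple [321.25       287.41793893] 524
posts [0.58202561 0.19516823 0.072     ] 0.05969386681899285 83.889633990315
slot [0.58208665 0.19462742 0.054     ] rim [0.58217677 0.19439253 0.062     ] in tool [0.0579854  0.00403128 0.14146567] [0.05821166 0.0039224  0.13346566]
280 [ 0.00292705 -0.00010244 -0.01949955]
282 [ 0.00186314 -0.00010307 -0.01949973]
284 [ 0.00079342 -0.0001037  -0.01949992]
```

View pics/w4.png

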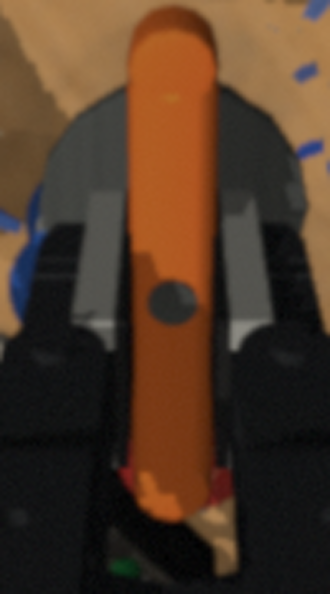

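>>> send_rows --rows '[{"slide":[0.15,0.01,0],"turn":0,"grip":0},{"slide":[0.2,0.015,0],"turn":0,"grip":0},{"slide":[0.15,0.01,0],"turn":0,"grip":0},{"slide":[0.065,0.005,0],"turn":0,"grip":0},{"slide":[0,0,0],"turn":0,"grip":0}]'

```text
time: 7.05
tcp_pos: [0.5818, 0.1957, 0.1958]
ee_rot: [0.0, -0.668, 0.744, -0.0]
force: [-0.4, 1.1, -1.5]
finger_gap: 0.125
grasp_force: 50.1
```

>>> send_rows --rows '[{"slide":[0,0,0.2],"turn":0,"grip":0},{"slide":[0,0,0.25],"turn":0,"grip":0},{"slide":[0,0,0.2],"turn":0,"grip":0},{"slide":[0,0,0.15],"turn":0,"grip":0},{"slide":[0,0,0],"turn":0,"grip":0}]'

```text
time: 7.55
tcp_pos: [0.5808, 0.1967, 0.113]
ee_rot: [-0.002, -0.669, 0.743, 0.0]
force: [-0.6, 0.2, -2.9]
finger_gap: 0.126
grasp_force: 50.0
```

```bash
python3 - <<'E'
from h import *
s=manip.read_state();print(s['tcp_pos'],s['force'])
q=shot('scene')[1];save(q['img'],'s2',(310,170,430,260),6)
R_=T_tool(s)[:3,:3];print(R_.T@(np.array([.58209,.1948,0])-s['tcp_pos']))
E
```

```text
[0.58079639 0.19665839 0.11296752] [-0.62945559  0.15562311 -2.91384685]
[ 0.00144715 -0.00184949  0.1129658 ]
```

View pics/s2.png

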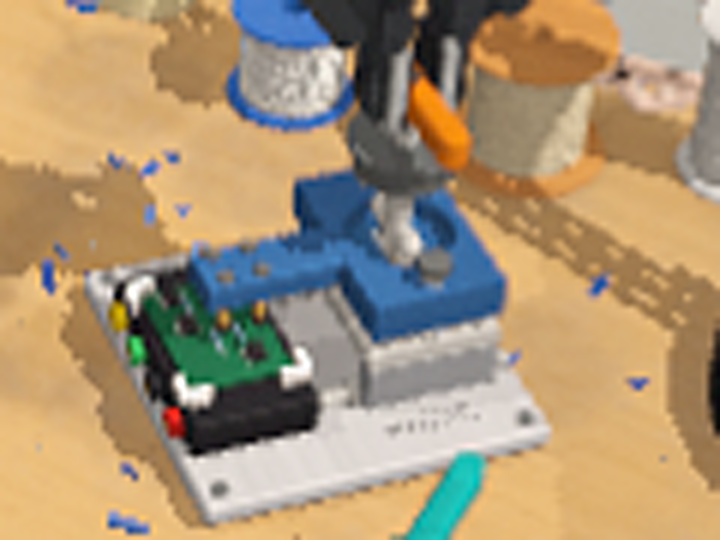

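The T hangs over the pocket at about crop (405,245). I'll descend gently and feel for the slot.

>>> send_rows --rows '[{"slide":[0,0,0.02],"turn":0,"grip":0},{"slide":[0,0,0.02],"turn":0,"grip":0},{"slide":[0,0,0.02],"turn":0,"grip":0},{"slide":[0,0,0.02],"turn":0,"grip":0},{"slide":[0,0,0],"turn":0,"grip":0}]'

```text
time: 8.1
tcp_pos: [0.5819, 0.197, 0.1072]
ee_rot: [-0.0, -0.669, 0.743, 0.0]
force: [-0.0, 1.4, -2.2]
finger_gap: 0.131
grasp_force: 50.0
```

>>> send_rows --rows '[{"slide":[0,0,0],"turn":0,"grip":0},{"slide":[0,0,0.02],"turn":0,"grip":0},{"slide":[0,0,0.02],"turn":0,"grip":0},{"slide":[0,0,0],"turn":0,"grip":0},{"slide":[0,0,0],"turn":0,"grip":0}]'

```text
time: 8.6
tcp_pos: [0.5819, 0.197, 0.1032]
ee_rot: [-0.0, -0.669, 0.743, -0.0]
force: [0.2, 0.6, -1.3]
finger_gap: 0.127
grasp_force: 50.0
```

>>> send_rows --rows '[{"slide":[0,0,0.03],"turn":0,"grip":0},{"slide":[0,0,0.03],"turn":0,"grip":0},{"slide":[0,0,0.03],"turn":0,"grip":0},{"slide":[0,0,0],"turn":0,"grip":0},{"slide":[0,0,0],"turn":0,"grip":0}]'

```text
time: 9.1
tcp_pos: [0.582, 0.197, 0.0941]
ee_rot: [-0.0, -0.669, 0.743, -0.0]
force: [0.4, 0.3, -1.8]
finger_gap: 0.129
grasp_force: 50.0
```

It is through the slot with no force. I'll continue to the pocket.

>>> send_rows --rows '[{"slide":[0,0,0.03],"turn":0,"grip":0},{"slide":[0,0,0.03],"turn":0,"grip":0},{"slide":[0,0,0.03],"turn":0,"grip":0},{"slide":[0,0,0.02],"turn":0,"grip":0},{"slide":[0,0,0],"turn":0,"grip":0}]'

```text
time: 9.6
tcp_pos: [0.5818, 0.1969, 0.0828]
ee_rot: [-0.0, -0.669, 0.743, 0.0]
force: [-0.3, -0.3, -1.3]
finger_gap: 0.126
grasp_force: 50.0
```

>>> send_rows --rows '[{"slide":[0,0,0.02],"turn":0,"grip":0},{"slide":[0,0,0.02],"turn":0,"grip":0},{"slide":[0,0,0.02],"turn":0,"grip":0},{"slide":[0,0,0],"turn":0,"grip":0},{"slide":[0,0,0],"turn":0,"grip":0}]'

```text
time: 10.1
tcp_pos: [0.582, 0.197, 0.0773]
ee_rot: [-0.0, -0.669, 0.743, -0.0]
force: [-0.1, -0.0, -2.0]
finger_gap: 0.126
grasp_force: 50.1
```

>>> send_rows --rows '[{"slide":[0,0,0.01],"turn":0,"grip":0},{"slide":[0,0,0.01],"turn":0,"grip":0},{"slide":[0,0,0.01],"turn":0,"grip":0},{"slide":[0,0,0],"turn":0,"grip":0},{"slide":[0,0,0],"turn":0,"grip":0}]'

```text
time: 10.6
tcp_pos: [0.582, 0.1971, 0.0747]
ee_rot: [0.0, -0.669, 0.743, -0.0]
force: [-2.9, -0.2, 3.3]
finger_gap: 0.126
grasp_force: 50.8
```

It is seated: contact force about 5 N, handle at z ≈ 0.088. I'll hold briefly, then turn clockwise while pressing down gently.

>>> send_rows --rows '[{"slide":[0,0,0],"turn":0,"grip":0},{"slide":[0,0,0.005],"turn":0,"grip":0},{"slide":[0,0,0.005],"turn":0.5,"grip":0},{"slide":[0,0,0.005],"turn":0.7,"grip":0},{"slide":[0,0,0.005],"turn":0.7,"grip":0}]' --squeeze 80

```text
time: 11.1
tcp_pos: [0.5831, 0.1976, 0.0731]
ee_rot: [0.001, -0.579, 0.815, -0.0]
force: [-0.6, -0.8, 4.6]
finger_gap: 0.121
grasp_force: 82.0
```

>>> send_rows --rows '[{"slide":[0,0,0.005],"turn":0.7,"grip":0},{"slide":[0,0,0.005],"turn":0.7,"grip":0},{"slide":[0,0,0.005],"turn":0.7,"grip":0},{"slide":[0,0,0.003],"turn":0.7,"grip":0},{"slide":[0,0,0],"turn":0.7,"grip":0}]'

```text
time: 11.6
tcp_pos: [0.5834, 0.1976, 0.0715]
ee_rot: [0.001, -0.396, 0.918, -0.0]
force: [-0.6, -0.3, 5.7]
finger_gap: 0.113
grasp_force: 82.2
```

```bash
python3 - <<'E'
from h import *
s=manip.read_state();T=T_tool(s);print(s['tcp_pos'],s['force'],s['torque'],s['joint_positions'].round(2),'handle yaw',np.degrees(np.arctan2(T[1,0],T[0,0])),'start 264.05')
E
```

```text
[0.58337787 0.19760358 0.07152832] [-0.64459839 -0.33467033  5.7059185 ] [-0.19526863 -0.0839749  -0.04545197] [ 0.64  0.4  -0.32  0.   -0.84 -1.4 ] handle yaw -133.30505227879993 start 264.05
```

>>> send_rows --rows '[{"slide":[0,0,0.005],"turn":0.7,"grip":0},{"slide":[0,0,0.005],"turn":0.7,"grip":0},{"slide":[0,0,0.005],"turn":0.7,"grip":0},{"slide":[0,0,0.0],"turn":0.7,"grip":0},{"slide":[0,0,0],"turn":0.7,"grip":0}]'

```text
time: 12.1
tcp_pos: [0.5833, 0.1971, 0.0702]
ee_rot: [0.001, -0.196, 0.981, -0.0]
force: [-0.2, -2.7, 9.0]
finger_gap: 0.117
grasp_force: 82.4
```

```bash
python3 - <<'E'
from h import *
s=manip.read_state();T=T_tool(s);print(s['tcp_pos'],s['force'],s['torque'],'turned',-95.95-np.degrees(np.arctan2(T[1,0],T[0,0])))
E
```

```text
[0.58334623 0.19707816 0.07019291] [-0.15316515 -2.65779468  9.02383424] [-1.09396225 -0.03516037  0.09994393] turned 61.41866198287205
```

>>> send_rows --rows '[{"slide":[0,0,0],"turn":0.7,"grip":0},{"slide":[0,0,0],"turn":0.7,"grip":0},{"slide":[0,0,0],"turn":0.7,"grip":0},{"slide":[0,0,-0.005],"turn":0.7,"grip":0},{"slide":[0,0,-0.005],"turn":0.7,"grip":0}]'

```text
time: 12.6
tcp_pos: [0.5831, 0.1963, 0.071]
ee_rot: [0.001, 0.013, 1.0, -0.0]
force: [1.2, -5.3, 6.1]
finger_gap: 0.119
grasp_force: 82.3
```

```bash
python3 - <<'E'
from h import *
s=manip.read_state();T=T_tool(s);print(s['tcp_pos'],s['force'],s['torque'],'turned',-95.95-np.degrees(np.arctan2(T[1,0],T[0,0])))
E
```

```text
[0.58310823 0.19634843 0.07102504] [ 1.23981709 -5.25094529  6.1109244 ] [-2.0101927  -0.33236298  0.02432136] turned -274.5101317222448
```

>>> send_rows --rows '[{"slide":[0,-0.005,-0.005],"turn":0.4,"grip":0},{"slide":[0,-0.005,-0.005],"turn":0.4,"grip":0},{"slide":[0,0,0],"turn":0.3,"grip":0},{"slide":[0,0,0],"turn":0,"grip":0},{"slide":[0,0,0],"turn":0,"grip":0}]'

```text
time: 13.1
tcp_pos: [0.5827, 0.1956, 0.0718]
ee_rot: [0.001, 0.077, 0.997, -0.0]
force: [-1.0, -4.1, 6.9]
finger_gap: 0.113
grasp_force: 82.2
```

```bash
python3 - <<'E'
from h import *
s=manip.read_state();T=T_tool(s);print(s['tcp_pos'],s['force'],s['torque'],'turned',264.05-np.degrees(np.arctan2(T[1,0],T[0,0])))
E
```

```text
[0.58272902 0.19557344 0.07178354] [-0.99059626 -4.12149959  6.94071692] [-1.33324137  0.02361787 -0.03645758] turned 92.87219264689926
```

>>> send_rows --rows '[{"slide":[0,-0.003,-0.01],"turn":0,"grip":0},{"slide":[0,0,-0.005],"turn":0.3,"grip":0},{"slide":[0,0,0],"turn":0.3,"grip":0},{"slide":[0,0,0],"turn":0,"grip":0},{"slide":[0,0,0],"turn":0,"grip":0}]'

```text
time: 13.6
tcp_pos: [0.5825, 0.1952, 0.0727]
ee_rot: [0.0, 0.112, 0.994, -0.0]
force: [2.5, -5.4, 2.3]
finger_gap: 0.119
grasp_force: 81.9
```

```bash
python3 - <<'E'
from h import *
s,p=shot('wrist');T=T_tool(s);print(s['tcp_pos'],s['force'],s['torque'],'turned',264.05-np.degrees(np.arctan2(T[1,0],T[0,0])))
save(p['img'],'w5',(160,100,480,340),2.5)
E
```

```text
[0.58250263 0.19523834 0.07272097] [ 2.45505113 -5.35408517  2.25939276] [-1.9417004  -1.00065731  0.44693431] turned 96.90802577463342
```

View pics/w5.png

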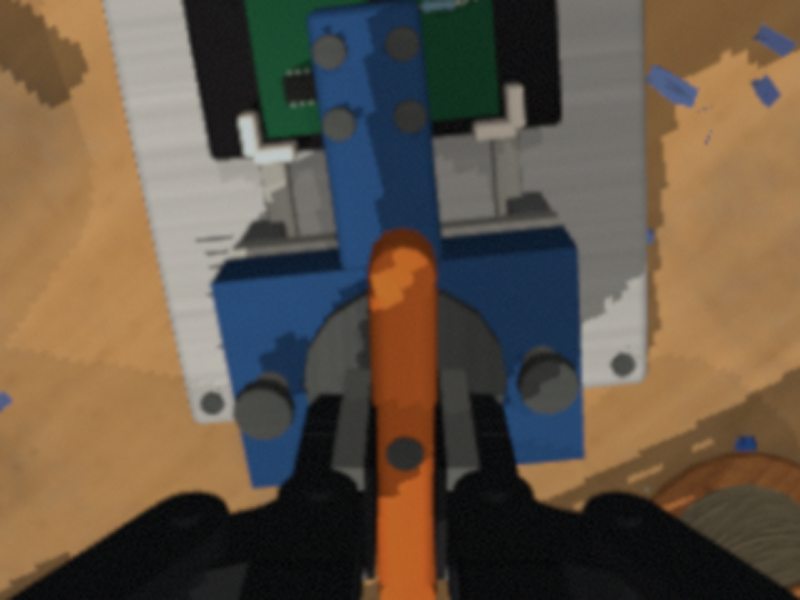

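The handle is over the bar along fixture x, with the axis dimple at crop (405,453). The torque rose to 0.45 N m, so it is at the stop. I'll relax the twist, open a little and lift.

>>> send_rows --rows '[{"slide":[0,-0.008,0],"turn":-0.4,"grip":0},{"slide":[0,0,0],"turn":0,"grip":0},{"slide":[0,0,0],"turn":0,"grip":25},{"slide":[0,0,0],"turn":0,"grip":25},{"slide":[0,0,0],"turn":0,"grip":25}]' --squeeze 40

```text
time: 14.15
tcp_pos: [0.5812, 0.195, 0.0721]
ee_rot: [-0.0, 0.089, 0.996, -0.0]
force: [-0.8, -0.6, 0.8]
finger_gap: 0.25
grasp_force: 0.0
```

```bash
python3 - <<'E'
from h import *
s,p=shot('wrist');T=T_tool(s);print(s['tcp_pos'],s['force'],s['torque'],s['finger_gap'],'turned',264.05-np.degrees(np.arctan2(T[1,0],T[0,0])))
hsv=cv2.cvtColor(p['img'],cv2.COLOR_RGB2HSV);m=cv2.inRange(hsv[180:330,290:350],(3,150,60),(18,255,255))
print(cv2.minAreaRect(np.argwhere(m)[:,::-1].astype(np.float32)))
E
```

```text
[0.58117824 0.19504391 0.07207082] [-0.78466548 -0.57194004  0.81786332] [-0.02034476  0.04040579  0.01134387] 0.24988477102825277 turned 94.29349710415332
((32.5, 82.5), (133.0, 27.0), 90.0)
```

Released cleanly. I'll lift straight up and check.

>>> send_rows --rows '[{"slide":[0,0,-0.05],"turn":0,"grip":25},{"slide":[0,0,-0.15],"turn":0,"grip":25},{"slide":[0,0,-0.3],"turn":0,"grip":25},{"slide":[0,0,-0.4],"turn":0,"grip":25},{"slide":[0,0,-0.3],"turn":0,"grip":25}]'

```text
time: 14.7
tcp_pos: [0.5821, 0.1951, 0.1952]
ee_rot: [0.001, 0.089, 0.996, 0.0]
force: [0.3, 0.5, 0.3]
finger_gap: 0.255
grasp_force: 0.0
```

```bash
python3 - <<'E'
from h import *
s,p=shot('wrist');T=T_tool(s);print(s['tcp_pos'],s['force'])
hsv=cv2.cvtColor(p['img'],cv2.COLOR_RGB2HSV);m=cv2.inRange(hsv,(3,150,60),(18,255,255));m[:,:260]=0;m[:,380:]=0;m[:100]=0;m[300:]=0
n,l,st,c=cv2.connectedComponentsWithStats(m);i=1+np.argmax(st[1:,4])
r=cv2.minAreaRect(np.argwhere(l==i)[:,::-1].astype(np.float32));print(st[i],r)
b=cv2.boxPoints(r);k=np.argsort(b[:,1]);u=b[k[:2]].mean(0);v=b[k[2:]].mean(0)
for z in(.084,.086,.088,.090):
    A=ray(p,u,z);B=ray(p,v,z);print(z,np.linalg.norm(A-B).round(4),((A+B)/2).round(4),np.degrees(np.arctan2(*(A-B)[[1,0]])).round(1),'want -6.1 or 173.9')
save(p['img'],'w6',(200,80,440,260),3.3)
E
```

```text
[0.58206823 0.19512973 0.19516196] [0.30927636 0.50381075 0.26366969]
[ 314  148   16   93 1267] ((321.5, 194.0), (92.0, 15.0), 90.0)
0.084 0.0821 [0.5831 0.1944 0.084 ] 169.8 want -6.1 or 173.9
0.086 0.0815 [0.5825 0.1945 0.086 ] 169.8 want -6.1 or 173.9
0.088 0.0808 [0.5818 0.1946 0.088 ] 169.8 want -6.1 or 173.9
0.09 0.0802 [0.5811 0.1948 0.09  ] 169.8 want -6.1 or 173.9
```

View pics/w6.png

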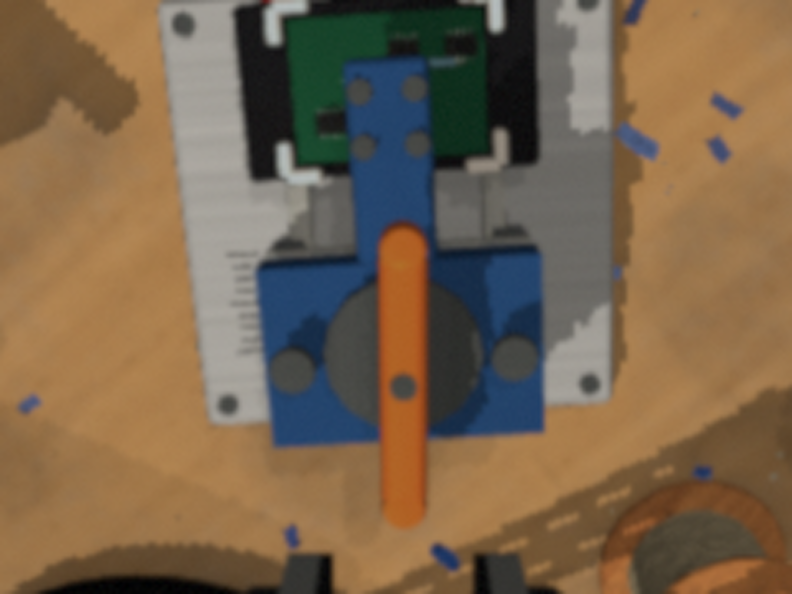

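The handle lies along fixture x (4° past square, within the 12° limit), the collar is in the pocket and nothing touches it. I'm handing in.

```bash
python3 -c "
from bench import manip
print(manip.sign_off())"
```

```text
the job is handed in; nothing more can be done
None
```

The orange T-bolt is through the slot and turned clockwise until torque rose at the stop, about 94° in the last picture. I then released it and handed the job in; the 2 mm bar hold-down was not measured and no verdict came back.

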